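Check the lever stop of a batter depositor

TASK

Check the hand lever of the batter depositor: without grasping anything, press the lever slowly in towards the wooden-sleeved bar with the outside of the fingers until it comes up against its stop, short of the bar, and hold it there for about a second without forcing it. Then ease it back out to rest with the fingers still against it, not letting it snap back, and move clear. Do not touch the bar, and leave the cup, jar, paddle and mould where they are.

Things in the scene. Friction and masses are not known exactly. Their poses are not given: they have to be found in the camera images.
- depositor: Batter depositor, fixed to the bench: a steel funnel (rim 152 mm across, top of rim 215 mm above the bench) in a stand on a dark steel base plate 170 x 250 x 12 mm. Origin: on the bench, under the funnel's axis; z up. The bar and the lever stick out of the rim on its -y side. The stand's post (20 mm thick, 197 mm high) is at its +y side.
- bar: The fixed bar: level round bar with a dark wooden sleeve 22 mm thick, running along its own -y. Origin: on the bar's axis beside the lever's pivot, 222 mm above the bench; the sleeve begins 36 mm and ends 161 mm along -y from there, the bar's end is at 166 mm. Its +x points away from the lever. A small brass stop screw stands out of it towards the lever.
- lever_pivot (a point): The hand lever: a level aluminium blade on edge, 8 mm thick, 24 mm deep (210 to 234 mm above the bench), reaching 150 mm along its own -y from the pivot, with a round end 16 mm thick. This point: on the upright pivot axis at mid-depth, 222 mm up, 37 mm from the bar's axis. +x: square to the blade, towards the bar (the way it is pressed), z up. Its outer side is clear above 120 mm.
- lever_press (a point): Point on the outer (-x) face of the lever where it is pressed, 108 mm from the pivot along the blade and at its mid-depth (222 mm above the bench). Axes as the lever's: x towards the bar, z up.
- lever (a joint): Turn of the lever about its upright pivot, rad, counter-clockwise from above: 0 at rest (swung out, 0.42 rad from parallel to the bar), 0.42 against the stop, where it lies parallel to the bar with a 22 mm gap to the sleeve. A spring drives it back to 0: at the press point it takes about 3.5 N to start and 8 N at the stop.
- cup: Bystander: open steel cup 72 mm across, 75 mm high, standing behind the bar. Origin: centre of its underside.
- jar: Bystander: white jar with a wooden lid, 68 mm across, 100 mm high, standing beyond the lever's end. Origin: centre of its underside.
- paddle: Bystander: light wooden paddle, 240 mm long, 12 mm thick, lying on the bench before the depositor. Origin: its underside, near mid-length; x along it.
- mould: Bystander: dark cast wafer mould lying on the bench, plate 130 x 92 x 20 mm with a 150 mm handle along -x. Origin: underside of the plate's centre.

How it is judged:
By the outcome, as a careful person would: the job done as asked, in the order asked, and still so for the second after the job is handed in, with the robot touching nothing.
It also fails if it takes over 45 s, if anything falls off the work surface, if the arm or the gripper's body presses on something with over 40 N, if the wrist force passes 120 N, or if a joint passes its speed limit or range.

ROBOT

A 6-joint arm with a two-finger parallel gripper is mounted at the origin on the work surface. World frame = base frame: x ahead of the robot, y to its left, z up, the work surface at z = 0. Lengths are in m, angles in rad, forces in N, time in s.
With the tool pointing down it reaches from about 0.425 to 0.95 m from the base axis. Payload 3.5 kg.
Tool frame: the origin (TCP) lies at the very end of the fingers, on their centre line; the grasp point (between the pads) lies 19 mm behind it; z points along the fingers, y is the direction in which the jaws open and shut (so a half turn about z gives the same grasp; the last joint's range is limited). The gripper opens to 85 mm and grips with 20 to 120 N. Pads are 22 mm wide; open, the fingers measure 114 mm over their backs; the gripper's body (76 mm by 85 mm) begins 54 mm behind the grasp point. The pads swing forward as they close: fully open they stand 13 mm farther back than shut.
Start: joints at [1.174, 0.286, 1.577, -0, 1.279, -0.15], TCP at [0.165, 0.655, 0.231] pointing down, gripper open.
Joint ranges: [-2.77, 2.77], [-0.9, 2.22], [0.21, 2.48], [-1.53, 4.67], [0.24, 2.81], [-2.84, 2.84]. Speed limits (rad/s): [2.79, 2.79, 3.14, 3.14, 3.14, 3.14].

INTERFACE

Orientations are given as a unit quaternion [x, y, z, w].
In Python, from plant import get_state, read_camera, get_calibration, ticket, search_frame, cut_out, pinpoint gives the robot as it stands.
- The arm moves only by the tool move_arm, never from a script. Its argument "plan" is a list that holds one entry, the list of rows, each a list of 7 numbers: the turn, a rotation vector about the tool's x, y, z in degrees, then the shift along the tool's x, y, z in m, then the finger opening in m, from 0 to 0.0854. In form: [[[ax, ay, az, x, y, z, hand], ...]]. A call has exactly 5 rows; each row is the pose to reach, as a shift and turn from the pose measured when the call began, along the tool's axes at that moment; what a row does not reach only later rows make up. A row lasts 1/8 s, in which the tool goes at most 62.5 mm and 10.7 degrees, less where a joint would pass 70% of its speed; a pose out of reach is approached as far as the arm can. A call with a gripper value outside its range is refused whole. The fingers move at their own pace and stop on an object; "force" is the grip in N (left out, the last holds). Time passes only in rows, so rows that repeat a pose let the fingers close, or fill a call up. It gives the time, the measured TCP pose, the force and the opening at its end, in the units of the state.
- get_state(): the state, without advancing time (a new reading comes with each control period).
- read_camera(name): name is "scene" or "top" or "wrist"; returns the picture (480x640x3 uint8, red, green, blue); there is no depth.
- get_calibration(name): a dict with "mtx" (3x3 intrinsics, pixels), "dist_coeffs" ([k1, k2, p1, p2, k3] as OpenCV has them; the pictures are not rectified), "extrinsics" (4x4, takes a point from camera to world coordinates); the wrist camera has in their place "hand_eye" (4x4, takes a point from camera to tool coordinates, whose origin is the TCP and whose axes are the flange's). Camera axes: x right, y up, looking along -z (the intrinsics and any distortion apply to the point x, -y, -z); pixel columns grow to the right and rows downward; lengths in m; the calibration is good to about 2 mm. A picture is of the moment at which its call begins: read the wrist's pose just before it. get_calibration takes no time and is no camera call.
- ticket.sign_off(): hands the job in, once; it reports no verdict.
Trained networks look in the newest picture that a camera, given by its name, has taken for a name from the list of things; names that differ only in an ending like _2 or _b are one class to them, and where a whole thing is asked for, a point or a joint stands for the part that bears it (a point fixed in the world has none). Each returns a list of dicts, best first, with "p" (0 to 1); they miss things now and then, are a little off and sometimes report something else, mostly with a low value. They report only what shows in the picture. A call takes as long as a camera call.
- search_frame(camera, query): "centre" ([column, row] in pixels, amid what is visible of it).
- cut_out(camera, query): "pixels" (480x640 bool, what is visible of it) and "centre" ([column, row] in pixels, amid what is visible of it).
- pinpoint(camera, query): "centre" ([column, row] in pixels: a listed point, or the origin of a listed thing).
The state is a dict: "time": time; "qpos": joint angles; "dq": joint speeds; "joint_efforts": joint torques, N m; "eef_pos": TCP position; "tcp_rot": TCP orientation; "contact_force": force on the tool from outside, world axes, zero at the start; "wrist_torque": the same for the moment, N m; "opening": opening from 0.0 (shut) to 1.0 (fully open).
Only numpy, scipy, OpenCV 4.12 (cv2) and the standard library are available. Lean on these libraries where they do the work, as an engineer would, in place of code of your own. Each camera call takes 0.05 s, during which the arm holds its last target.

## Working session

There is one attempt and no reset: what is moved stays moved. The work goes in short steps, Python scripts to look and compute and a tool call to move; the robot and the scene stay as the last step left them, time stands still between calls to the robot, and variables do not carry over. Pictures are saved under pics/ and viewed, and the job is handed in when it is done.

Besides the shell and the picture viewer there is one more tool, called as name([rows], argument=value, ...), one row to a line, values as JSON. move_arm: Moves the arm, as the interface text tells. Its arguments: {"type":"object","properties":{"plan":{"type":"array","items":{"type":"array","items":{"type":"array","items":{"type":"number"}}}},"force":{"type":"number"}},"required":["plan"]}

```bash
mkdir -p pics; ls; cat > h.py <<'E'
import numpy as np, cv2
from plant import *
def ray(name,px):
    c=get_calibration(name); M=np.array(c["mtx"]);d=np.array(c["dist_coeffs"])
    u=cv2.undistortPoints(np.array([[px]],float),M,d)[0,0]
    T=np.array(c["extrinsics"]); r=T[:3,:3]@np.array([u[0],-u[1],-1.]); return T[:3,3],r
def atz(name,px,z):
    o,r=ray(name,px); return o+r*(z-o[2])/r[2]
def proj(name,P):
    c=get_calibration(name); T=np.linalg.inv(np.array(c["extrinsics"])); p=T[:3,:3]@np.array(P)+T[:3,3]
    q=cv2.projectPoints(np.array([[p[0],-p[1],-p[2]]]),np.zeros(3),np.zeros(3),np.array(c["mtx"]),np.array(c["dist_coeffs"]))[0]
    return q[0,0]
def tri(a,b):
    A=[];B=[]
    for n,p in (a,b):
        o,r=ray(n,p); r=r/np.linalg.norm(r); P=np.eye(3)-np.outer(r,r); A.append(P);B.append(P@o)
    x=np.linalg.solve(sum(A),sum(B)); return x
E
python3 - <<'E'
from h import *
np.set_printoptions(precision=4,suppress=True)
for n in("scene","top"):
    im=read_camera(n); cv2.imwrite(f"pics/{n}0.png",im[...,::-1])
    for q in("depositor","bar","lever_pivot","lever_press","cup","jar","paddle","mould"):
        r=pinpoint(n,q)
        print(n,q,[(np.round(k["centre"],1),round(k["p"],2)) for k in r[:2]])
print(get_state())
E
```

```text
pics
scene depositor [(array([334.3, 266.4]), 0.85)]
scene bar [(array([298. , 244.6]), 0.61)]
scene lever_pivot [(array([292.3, 228.9]), 0.93)]
scene lever_press [(array([247.4, 226.9]), 0.72), (array([302.1, 246.6]), 0.25)]
scene cup [(array([279.2, 328.7]), 0.7)]
scene jar [(array([189.6, 293.7]), 0.76)]
scene paddle [(array([286.2, 220.6]), 0.73)]
scene mould [(array([421.1, 258.4]), 0.91)]
top depositor [(array([283.7, 264.9]), 0.88)]
top bar [(array([324.2, 226.6]), 0.82), (array([191.4, 262.5]), 0.44)]
top lever_pivot []
top lever_press [(array([374., 261.]), 0.78), (array([438. , 254.8]), 0.45)]
top cup [(array([353. , 207.8]), 0.92)]
top jar [(array([438.7, 253.2]), 0.84)]
top paddle [(array([322.4, 326.9]), 0.92)]
top mould [(array([188.6, 262.8]), 0.87)]
{'time': 0.9, 'qpos': array([ 1.174 ,  0.2863,  1.5767,  0.    ,  1.2786, -0.15  ]), 'dq': array([-0.0008,  0.001 , -0.0005,  0.0003,  0.0005, -0.    ]), 'joint_efforts': array([ -0.    , -40.5968, -29.294 ,  -0.0001,   0.0006,  -0.    ]), 'eef_pos': array([0.1649, 0.6545, 0.2313]), 'tcp_rot': array([ 0.1231,  0.9924,  0.    , -0.    ]), 'contact_force': array([-1.0619,  0.1162, -0.4289]), 'wrist_torque': array([ 0.016 , -0.0188,  0.0116]), 'opening': 0.9961486437856443}
```

View pics/scene0.png

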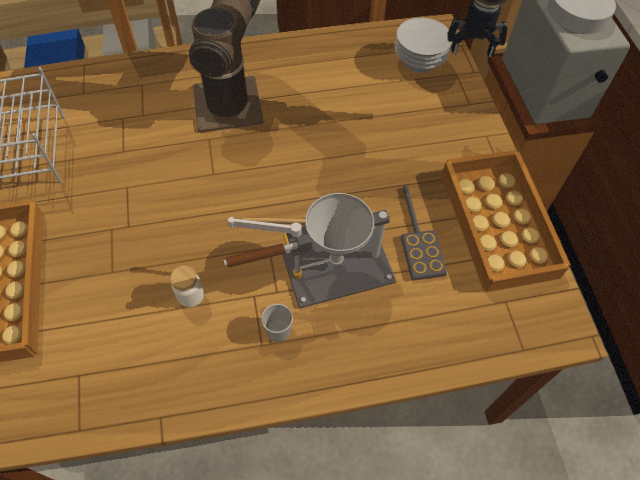

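View pics/top0.png

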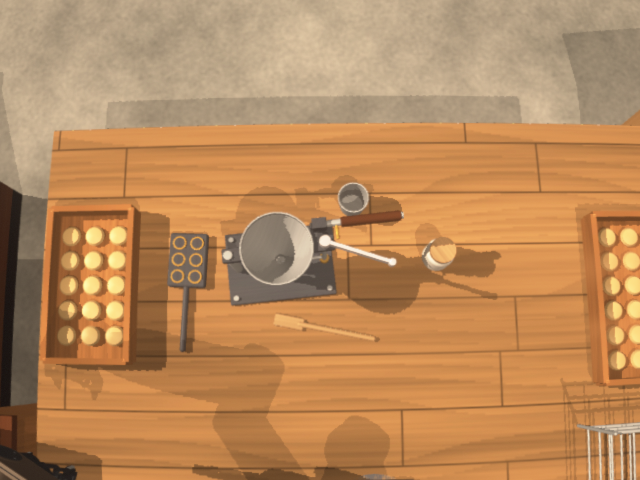

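```bash
python3 - <<'E'
from h import *
np.set_printoptions(precision=4,suppress=True)
print("dep",atz("scene",(334.3,266.4),0),atz("top",(283.7,264.9),0))
print("bar",atz("scene",(298,244.6),.222),atz("top",(324.2,226.6),.222))
print("piv",atz("scene",(292.3,228.9),.222))
print("press",atz("scene",(247.4,226.9),.222),atz("top",(374,261),.222),tri(("scene",(247.4,226.9)),("top",(374,261))))
for q,a,b in(("cup",(279.2,328.7),(353,207.8)),("jar",(189.6,293.7),(438.7,253.2)),("paddle",(286.2,220.6),(322.4,326.9)),("mould",(421.1,258.4),(188.6,262.8))):
    print(q,atz("scene",a,0),atz("top",b,0))
for n in("scene","top"): print(get_calibration(n)["extrinsics"])
E
```

```text
dep [0.5995 0.2012 0.    ] [0.5949 0.2045 0.    ]
bar [0.6492 0.1033 0.222 ] [0.6375 0.1097 0.222 ]
piv [0.6082 0.0979 0.222 ]
press [0.5856 0.003  0.222 ] [0.5652 0.0102 0.222 ] [0.5692 0.0053 0.1956]
cup [0.7402 0.0389 0.    ] [ 0.7323  0.0366 -0.    ]
jar [ 0.6102 -0.1628  0.    ] [ 0.618  -0.1665  0.    ]
paddle [0.4433 0.1045 0.    ] [0.447  0.1147 0.    ]
mould [0.6169 0.4231 0.    ] [0.6027 0.4326 0.    ]
[[ 0.1867 -0.8491  0.4942  1.2849]
 [ 0.9823  0.155  -0.1048  0.0084]
 [ 0.0123  0.505   0.863   1.3206]
 [ 0.      0.      0.      1.    ]]
[[-0.013   0.9823 -0.1869  0.3624]
 [-0.9999 -0.0132 -0.0001  0.125 ]
 [-0.0026  0.1869  0.9824  1.4653]
 [ 0.      0.      0.      1.    ]]
```

The scene view shows the lever from its pivot (296,229) to its end (231,222), and the dark sleeve from (290,247) to (226,263). In the top view the lever runs from (325,241) to (392,262) and the bar's end is at (403,214). I'll zoom in for exact points.

```bash
python3 - <<'E'
import cv2
a=cv2.imread("pics/scene0.png")[200:290,210:350];b=cv2.imread("pics/top0.png")[190:290,290:450]
cv2.imwrite("pics/z1.png",cv2.resize(a,None,fx=5,fy=5,interpolation=cv2.INTER_CUBIC));cv2.imwrite("pics/z2.png",cv2.resize(b,None,fx=5,fy=5,interpolation=cv2.INTER_CUBIC))
E
```

```text
(no output)
```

View pics/z1.png

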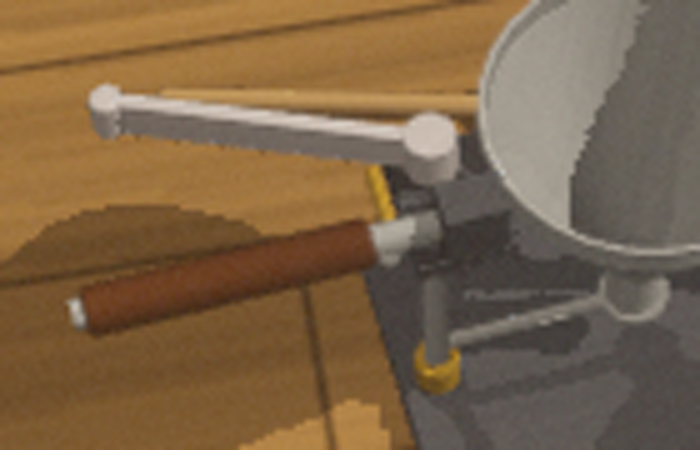

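View pics/z2.png

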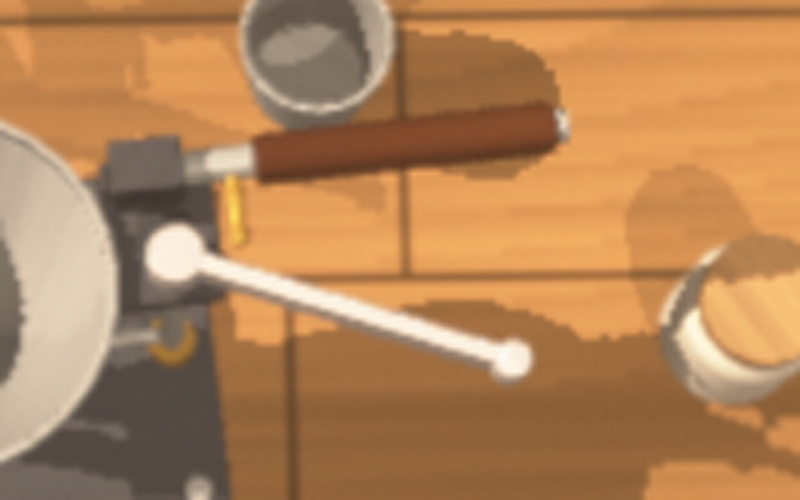

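```bash
python3 - <<'E'
from h import *
np.set_printoptions(precision=4,suppress=True)
R={}
for k,a,b,z in(("end",(230.8,219.4),(392.4,261.4),.234),("piv",(296,227),(325.2,240),.238),("tip",(225.4,262.4),(402.6,215),.222),("slv",(284.4,248.6),(341.4,221.6),.222)):
    A=atz("scene",a,z);B=atz("top",b,z);print(k,A,B,tri(("scene",a),("top",b)));R[k]=(A+B)/2
l=R["end"]-R["piv"];b=R["tip"]-R["slv"]
print("len",np.hypot(*l[:2]),"lever dir",np.degrees(np.arctan2(l[1],l[0])),"bar",np.hypot(*b[:2]),np.degrees(np.arctan2(b[1],b[0])))
E
```

```text
end [ 0.5678 -0.0299  0.234 ] [ 0.5619 -0.0256  0.234 ] [ 0.563  -0.0283  0.2262]
piv [0.6147 0.1052 0.238 ] [0.6065 0.1083 0.238 ] [0.6084 0.1071 0.2276]
tip [ 0.6644 -0.0538  0.222 ] [ 0.6598 -0.0515  0.222 ] [ 0.6612 -0.0533  0.2161]
slv [0.6537 0.0732 0.222 ] [0.6475 0.0744 0.222 ] [0.6493 0.0739 0.2143]
len 0.1420183716191603 lever dir -108.80306459255735 bar 0.12700185366900182 -84.7918775048728
```

```bash
cat >> h.py <<'E'
from scipy.spatial.transform import Rotation as Ro
np.set_printoptions(precision=4,suppress=True)
def yawR(a): # tool down, tool y at angle a (rad)
    y=np.array([np.cos(a),np.sin(a),0]);z=np.array([0,0,-1.]);return np.column_stack([np.cross(y,z),y,z])
def rel(pos,yaw):
    s=get_state();R0=Ro.from_quat(s["tcp_rot"]).as_matrix();
    v=Ro.from_matrix(R0.T@yawR(yaw)).as_rotvec(degrees=True);d=R0.T@(np.array(pos)-s["eef_pos"])
    print([round(float(x),1) for x in v],[round(float(x),4) for x in d])
def polar(r,az,z): return [r*np.cos(az),r*np.sin(az),z]
E
python3 - <<'E'
from h import *
D=np.radians
for i in range(1,6):
    f=i/5; rel(polar(.675-.1*f,D(75.9-27*f),.231+.08*f),D(75.9-30*f))
E
```

```text
[0.0, -0.0, 6.0] [-0.0612, -0.0228, -0.0157]
[0.0, -0.0, 12.0] [-0.1186, -0.0511, -0.0317]
[0.0, -0.0, 18.0] [-0.1712, -0.0843, -0.0477]
[0.0, -0.0, 24.0] [-0.2187, -0.1216, -0.0637]
[0.0, -0.0, 30.0] [-0.2607, -0.1625, -0.0797]
```

move_arm([
  [[0,0,6,-0.052,-0.019,-0.016,0],[0,0,12,-0.105,-0.044,-0.032,0],[0,0,18,-0.155,-0.074,-0.048,0],[0,0,23,-0.203,-0.109,-0.064,0],[0,0,28,-0.246,-0.147,-0.08,0]],
], force=40)

```text
time: 1.52
eef_pos: [0.3687, 0.4503, 0.312]
tcp_rot: [0.361, 0.933, 0.0, 0.0]
contact_force: [0.8, 0.1, -0.2]
opening: -0.002
```

```bash
python3 - <<'E'
from h import *
D=np.radians
s=get_state();print(s["eef_pos"],s["opening"],s["contact_force"]);x,y,z=s["eef_pos"];r=np.hypot(x,y);az=np.degrees(np.arctan2(y,x));R0=Ro.from_quat(s["tcp_rot"]).as_matrix();yw=np.degrees(np.arctan2(R0[1,1],R0[0,1]));print(r,az,yw)
for i in range(1,6):
    f=i/5; rel(polar(r+(.52-r)*f,D(az-27*f),.31),D(yw-33*f))
E
```

```text
[0.3687 0.4503 0.312 ] -0.0017752514131554517 [ 0.8172  0.1311 -0.2116]
0.5820192374090878 50.691413142557764 47.68942731744892
[0.0, 0.0, 6.6] [-0.0543, -0.0121, 0.002]
[0.0, 0.0, 13.2] [-0.1061, -0.0292, 0.002]
[0.0, 0.0, 19.8] [-0.1549, -0.0508, 0.002]
[0.0, 0.0, 26.4] [-0.2003, -0.0766, 0.002]
[0.0, 0.0, 33.0] [-0.242, -0.1062, 0.002]
```

move_arm([
  [[0,0,6.6,-0.054,-0.012,0,0],[0,0,13.2,-0.106,-0.029,0,0],[0,0,19.8,-0.155,-0.051,0,0],[0,0,26.4,-0.2,-0.077,0,0],[0,0,33,-0.242,-0.106,0,0]],
])

```text
time: 2.15
eef_pos: [0.4768, 0.2073, 0.3122]
tcp_rot: [0.613, 0.79, 0.001, 0.0]
contact_force: [-1.1, -0.0, 0.1]
opening: -0.0
```

```bash
python3 - <<'E'
from h import *
D=np.radians
s=get_state();x,y,z=s["eef_pos"];r=np.hypot(x,y);az=np.degrees(np.arctan2(y,x));R0=Ro.from_quat(s["tcp_rot"]).as_matrix();yw=np.degrees(np.arctan2(R0[1,1],R0[0,1]));print(s["eef_pos"],r,az,yw)
for i in range(1,6):
    f=i/5; rel(polar(r+(.515-r)*f,D(az+(2.6-az)*f),.30),D(yw+(-18.8-yw)*f))
E
```

```text
[0.4768 0.2073 0.3122] 0.5198712684847734 23.499098738966364 14.454295971749712
[0.1, -0.0, 6.7] [-0.0377, 0.0036, 0.0122]
[0.1, -0.0, 13.3] [-0.0755, 0.0045, 0.0122]
[0.1, -0.0, 20.0] [-0.1132, 0.0026, 0.0122]
[0.1, -0.0, 26.6] [-0.1506, -0.0021, 0.0121]
[0.1, -0.0, 33.3] [-0.1875, -0.0094, 0.0121]
```

move_arm([
  [[0,0,6.7,-0.038,0.003,0.01,0],[0,0,13.3,-0.076,0.004,0.012,0],[0,0,20,-0.113,0.002,0.012,0],[0,0,26.6,-0.151,-0.002,0.012,0],[0,0,33.3,-0.188,-0.01,0.012,0]],
])

```text
time: 2.78
eef_pos: [0.5142, 0.0215, 0.3003]
tcp_rot: [0.814, 0.58, 0.001, 0.0]
contact_force: [-0.0, -0.2, 0.3]
opening: 0.0
```

```bash
python3 - <<'E'
from h import *
D=np.radians
for n in("scene","top","wrist"):
    im=read_camera(n); cv2.imwrite(f"pics/{n}1.png",im[...,::-1])
rel([.5193,.0236,.197],D(-18.8))
print(get_calibration("wrist"))
s=get_state();print(s["eef_pos"],s["contact_force"],s["time"])
E
python3 - <<'E'
import cv2,numpy as np
a=cv2.imread("pics/scene1.png")[120:300,150:390];b=cv2.imread("pics/top1.png")[180:360,250:490]
cv2.imwrite("pics/c1.png",np.vstack([cv2.resize(a,None,fx=1.6,fy=1.6),cv2.resize(b,None,fx=1.6,fy=1.6)]))
E
```

```text
[0.1, -0.1, -0.2] [0.0035, 0.0041, 0.1033]
{'mtx': array([[374.0057,   0.    , 318.8943],
       [  0.    , 374.0057, 242.9051],
       [  0.    ,   0.    ,   1.    ]]), 'dist_coeffs': array([-0.0429,  0.    ,  0.    ,  0.    ,  0.    ]), 'hand_eye': array([[-0.0006,  0.964 ,  0.2661,  0.0683],
       [ 1.    ,  0.0008, -0.0006,  0.0009],
       [-0.0008,  0.2661, -0.964 , -0.1419],
       [ 0.    ,  0.    ,  0.    ,  1.    ]])}
[0.5141 0.0215 0.3002] [-0.2707  0.4217 -0.5441] 2.925
```

View pics/c1.png

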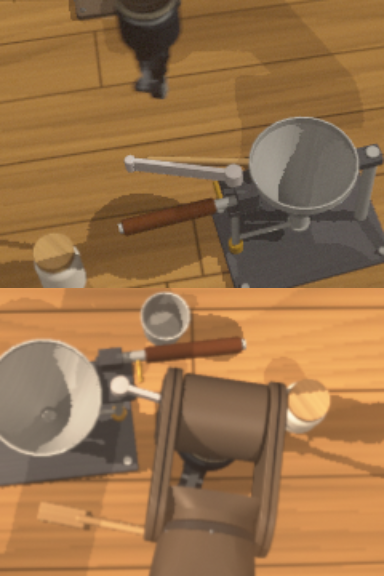

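View pics/wrist1.png

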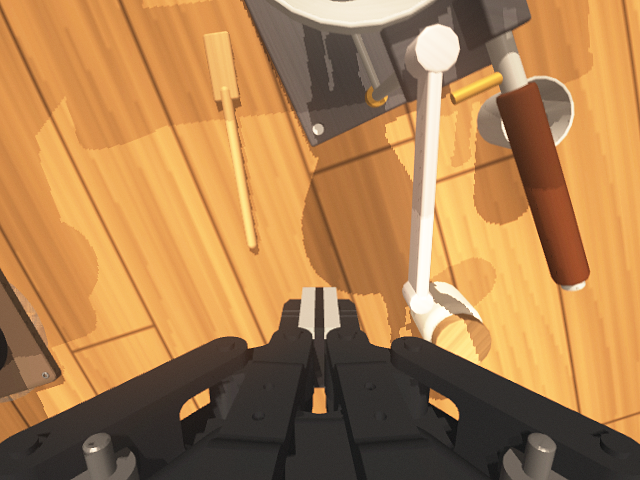

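```bash
cat >> h.py <<'E'
def wray(px,s):
    c=get_calibration("wrist");u=cv2.undistortPoints(np.array([[px]],float),c["mtx"],c["dist_coeffs"])[0,0]
    H=c["hand_eye"];R0=Ro.from_quat(s["tcp_rot"]).as_matrix()
    return s["eef_pos"]+R0@H[:3,3], R0@H[:3,:3]@np.array([u[0],-u[1],-1.])
def watz(px,z,s):
    o,r=wray(px,s);return o+r*(z-o[2])/r[2]
E
python3 - <<'E'
from h import *
s=get_state();a=watz((421,300),.234,s);b=watz((437,46),.238,s);t=watz((571,284),.222,s);print(a,b,t)
l=a-b;print(np.hypot(*l[:2]),np.degrees(np.arctan2(l[1],l[0])))
R0=Ro.from_quat(s["tcp_rot"]).as_matrix();print((R0.T@(a-s["eef_pos"])),(R0.T@(b-s["eef_pos"])))
rel([.5193,.0236,.204],np.radians(-18.8))
E
```

```text
[ 0.5655 -0.0226  0.234 ] [0.6085 0.1101 0.238 ] [ 0.6623 -0.0507  0.222 ]
0.13958957368684835 -107.96997521270899
[-0.0251  0.0629  0.0663] [0.1144 0.0604 0.0624]
[0.1, -0.1, -0.2] [0.0036, 0.0042, 0.0963]
```

move_arm([
  [[0,0,0,0.005,0.002,0.02,0],[0,0,0,0.005,0.004,0.04,0],[0,0,0,0.005,0.006,0.06,0],[0,0,0,0.005,0.008,0.08,0],[0,0,0,0.005,0.01,0.096,0]],
])

```text
time: 3.55
eef_pos: [0.5251, 0.0242, 0.2034]
tcp_rot: [0.813, 0.582, 0.001, -0.0]
contact_force: [-0.4, 0.1, 1.0]
opening: -0.0
```

move_arm([
  [[0,0,0,0,0.005,0,0],[0,0,0,0,0.01,0,0],[0,0,0,0,0.014,0,0],[0,0,0,0,0.018,0,0],[0,0,0,0,0.021,0,0]],
])

```text
time: 4.18
eef_pos: [0.5454, 0.0173, 0.2038]
tcp_rot: [0.813, 0.582, 0.001, 0.0]
contact_force: [0.6, 0.1, -0.2]
opening: -0.001
```

```bash
python3 - <<'E'
from h import *
im=read_camera("wrist"); cv2.imwrite(f"pics/wrist2.png",im[...,::-1])
s=get_state();print(s["eef_pos"],s["tcp_rot"],s["contact_force"],s["time"])
E
```

```text
[0.5456 0.0171 0.2037] [0.8134 0.5817 0.001  0.0001] [ 0.6723  0.3398 -0.0938] 4.225
```

View pics/wrist2.png

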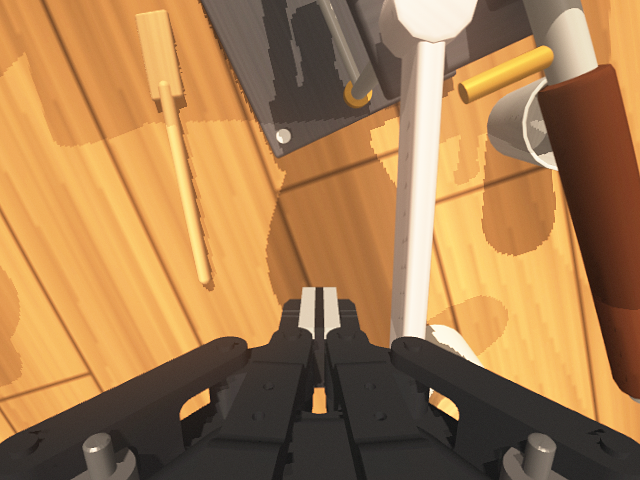

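Wrist view: the closed fingers (320,300) are about 10 mm short of the lever's outer face (about column 395), with the brass stop screw beyond at (505,75). I'll close in slowly until the fingers touch.

move_arm([
  [[0,0,0,0,0.002,0,0],[0,0,0,0,0.0035,0,0],[0,0,0,0,0.005,0,0],[0,0,0,0,0.0065,0,0],[0,0,0,0,0.008,0,0]],
])

```text
time: 4.85
eef_pos: [0.5532, 0.0145, 0.2037]
tcp_rot: [0.813, 0.582, 0.001, 0.0]
contact_force: [-1.0, -0.2, -0.8]
opening: -0.002
```

move_arm([
  [[0,0,0,0,0.0005,0,0],[0,0,0,0,0.001,0,0],[0,0,0,0,0.0015,0,0],[0,0,0,0,0.002,0,0],[0,0,0,0,0.0025,0,0]],
])

```text
time: 5.48
eef_pos: [0.5556, 0.0137, 0.2037]
tcp_rot: [0.813, 0.582, 0.001, 0.0]
contact_force: [-0.1, 0.5, -0.6]
opening: -0.001
```

move_arm([
  [[0,0,0,0,0.0005,0,0],[0,0,0,0,0.001,0,0],[0,0,0,0,0.0015,0,0],[0,0,0,0,0.002,0,0],[0,0,0,0,0.0025,0,0]],
])

```text
time: 6.1
eef_pos: [0.558, 0.0129, 0.2037]
tcp_rot: [0.813, 0.582, 0.001, 0.0]
contact_force: [-0.3, 0.5, 0.2]
opening: -0.003
```

move_arm([
  [[0,0,0,0,0.0005,0,0],[0,0,0,0,0.001,0,0],[0,0,0,0,0.0015,0,0],[0,0,0,0,0.002,0,0],[0,0,0,0,0.0025,0,0]],
])

```text
time: 6.72
eef_pos: [0.5599, 0.0122, 0.2037]
tcp_rot: [0.813, 0.582, 0.0, -0.0]
contact_force: [-3.7, 0.5, 1.1]
opening: 0.004
```

move_arm([
  [[0,0,0,0,0.0005,0,0],[0,0,0,0,0.001,0,0],[0,0,0,0,0.0015,0,0],[0,0,0,0,0.002,0,0],[0,0,0,0,0.0025,0,0]],
])

```text
time: 7.35
eef_pos: [0.5622, 0.0114, 0.2036]
tcp_rot: [0.813, 0.582, 0.0, -0.0]
contact_force: [-3.6, -0.7, 1.1]
opening: 0.003
```

move_arm([
  [[0,0,-0.6,-0.0001,0.0011,0,0],[0,0,-1.2,-0.0003,0.0022,0,0],[0,0,-1.8,-0.0004,0.0033,0,0],[0,0,-2.4,-0.0006,0.0044,0,0],[0,0,-3.0,-0.0007,0.0055,0,0]],
])

```text
time: 7.98
eef_pos: [0.5673, 0.0091, 0.2036]
tcp_rot: [0.798, 0.603, 0.0, -0.001]
contact_force: [-4.4, 1.5, 3.0]
opening: 0.0
```

move_arm([
  [[0,0,-0.6,-0.0001,0.0011,0,0],[0,0,-1.2,-0.0003,0.0022,0,0],[0,0,-1.8,-0.0004,0.0033,0,0],[0,0,-2.4,-0.0006,0.0044,0,0],[0,0,-3.0,-0.0007,0.0055,0,0]],
])

```text
time: 8.6
eef_pos: [0.5723, 0.0071, 0.2036]
tcp_rot: [0.781, 0.624, 0.0, -0.001]
contact_force: [-6.0, 1.5, 3.6]
opening: 0.002
```

```bash
cat >> h.py <<'E'
P0=np.array([.609,.108]);T0=np.array([.5597,.0123])
def prog():
    s=get_state();d=s["eef_pos"][:2]-P0;d0=T0-P0
    phi=np.arctan2(d0[0]*d[1]-d0[1]*d[0],d0@d);R0=Ro.from_quat(s["tcp_rot"]).as_matrix()
    yw=np.arctan2(R0[1,1],R0[0,1])
    print("phi",phi,"r",np.hypot(*d),np.hypot(*d0),"yaw",np.degrees(yw),"turned",yw+np.radians(18.8),"F tool",R0.T@s["contact_force"],s["time"],s["eef_pos"])
E
python3 - <<'E'
from h import *
prog()
im=read_camera("wrist"); cv2.imwrite(f"pics/wrist3.png",im[...,::-1])
E
```

```text
phi 0.1268352064258495 r 0.10740619463804207 0.1076521249209694 yaw -12.77272048309916 turned 0.10519587250793289 F tool [ 0.1499 -6.2083 -3.5595] 8.6 [0.5723 0.0071 0.2036]
```

View pics/wrist3.png

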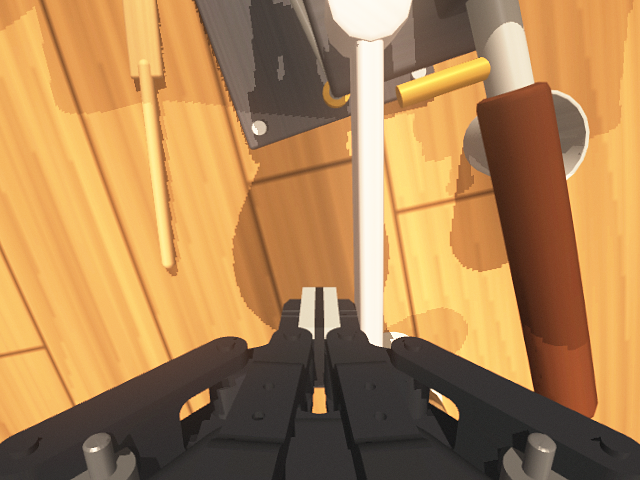

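Wrist view: the right finger's back lies flat against the lever blade (column 370). The stop screw's tip is at (400,98), the bar is well off to the right, and the force is about 6 N as expected.

move_arm([
  [[0,0,-0.6,-0.0001,0.0011,0,0],[0,0,-1.2,-0.0003,0.0022,0,0],[0,0,-1.8,-0.0004,0.0033,0,0],[0,0,-2.4,-0.0006,0.0044,0,0],[0,0,-3.0,-0.0007,0.0055,0,0]],
])

```text
time: 9.28
eef_pos: [0.5774, 0.0053, 0.2037]
tcp_rot: [0.764, 0.645, 0.0, -0.001]
contact_force: [-6.3, 1.3, 2.5]
opening: -0.004
```

move_arm([
  [[0,0,-0.6,-0.0001,0.0011,0,0],[0,0,-1.2,-0.0003,0.0022,0,0],[0,0,-1.8,-0.0004,0.0033,0,0],[0,0,-2.4,-0.0006,0.0044,0,0],[0,0,-3.0,-0.0007,0.0055,0,0]],
])

```text
time: 9.9
eef_pos: [0.5823, 0.0038, 0.2037]
tcp_rot: [0.747, 0.665, -0.0, -0.002]
contact_force: [-7.0, 2.6, 4.4]
opening: 0.001
```

move_arm([
  [[0,0,-0.6,-0.0001,0.0011,0,0],[0,0,-1.2,-0.0003,0.0022,0,0],[0,0,-1.8,-0.0004,0.0033,0,0],[0,0,-2.4,-0.0006,0.0044,0,0],[0,0,-3.0,-0.0007,0.0055,0,0]],
])

```text
time: 10.52
eef_pos: [0.5871, 0.0027, 0.2037]
tcp_rot: [0.729, 0.684, -0.001, -0.003]
contact_force: [-7.4, 2.1, 3.3]
opening: 0.001
```

```bash
python3 - <<'E'
from h import *
prog()
im=read_camera("wrist"); cv2.imwrite(f"pics/wrist4.png",im[...,::-1])
E
```

```text
phi 0.27114729595381043 r 0.10758772352372896 0.1076521249209694 yaw -3.611245442069442 turned 0.26509377631318404 F tool [ 1.6548 -7.4861 -3.2909] 10.525 [0.5871 0.0027 0.2037]
```

View pics/wrist4.png

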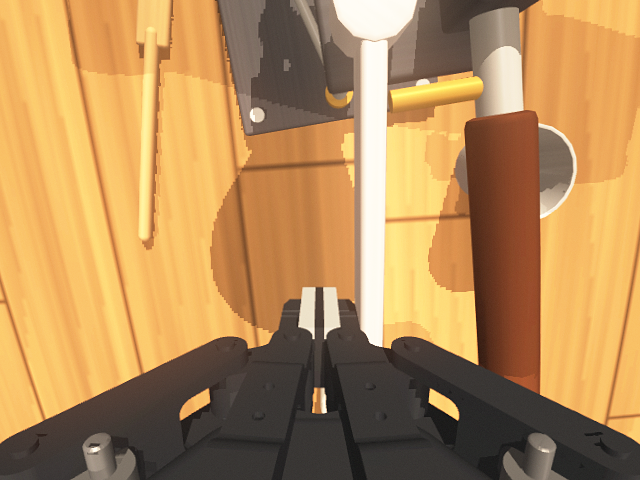

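The lever is now about 0.27 rad in and the screw tip (390,100) is close to the blade. I'll continue, then slow down.

move_arm([
  [[0,0,-0.6,-0.0001,0.0011,0,0],[0,0,-1.2,-0.0003,0.0022,0,0],[0,0,-1.8,-0.0004,0.0033,0,0],[0,0,-2.4,-0.0006,0.0044,0,0],[0,0,-3.0,-0.0007,0.0055,0,0]],
])

```text
time: 11.2
eef_pos: [0.592, 0.0016, 0.2037]
tcp_rot: [0.71, 0.704, -0.001, -0.003]
contact_force: [-6.9, 0.7, 2.1]
opening: -0.002
```

move_arm([
  [[0,0,-0.5,-0.0001,0.0009,0,0],[0,0,-1.0,-0.0002,0.0018,0,0],[0,0,-1.5,-0.0003,0.0027,0,0],[0,0,-2.0,-0.0005,0.0036,0,0],[0,0,-2.5,-0.0006,0.0045,0,0]],
])

```text
time: 11.82
eef_pos: [0.5958, 0.001, 0.2038]
tcp_rot: [0.695, 0.719, -0.002, -0.004]
contact_force: [-8.7, 0.9, 3.6]
opening: -0.001
```

```bash
python3 - <<'E'
from h import *
prog()
im=read_camera("wrist"); cv2.imwrite(f"pics/wrist5.png",cv2.resize(im[0:200,250:600,::-1],None,fx=2,fy=2,interpolation=cv2.INTER_CUBIC))
E
```

```text
phi 0.3527402861224918 r 0.10781976787706643 0.1076521249209694 yaw 2.001691190999852 turned 0.3630580012660481 F tool [ 1.2457 -8.6746 -3.4711] 11.825 [0.5958 0.001  0.2038]
```

View pics/wrist5.png

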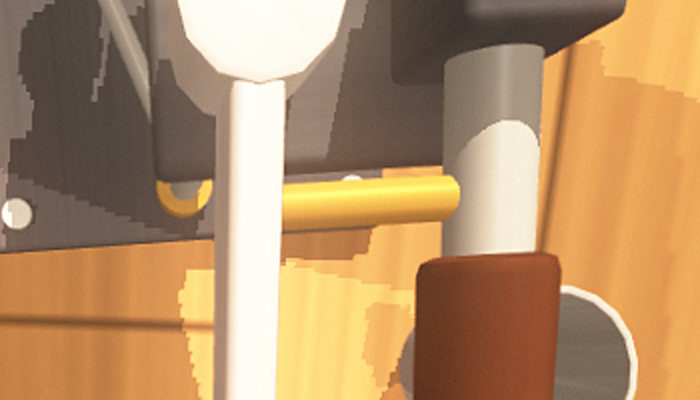

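move_arm([
  [[0,0,-0.3,0,0.0006,0,0],[0,0,-0.6,-0.0001,0.0011,0,0],[0,0,-0.9,-0.0002,0.0016,0,0],[0,0,-1.2,-0.0002,0.0022,0,0],[0,0,-1.5,-0.0003,0.0027,0,0]],
])

```text
time: 12.5
eef_pos: [0.5977, 0.0007, 0.2038]
tcp_rot: [0.685, 0.729, -0.003, -0.005]
contact_force: [-7.3, 1.0, 4.8]
opening: -0.002
```

move_arm([
  [[0,0,-0.2,0,0.0004,0,0],[0,0,-0.4,0,0.0008,0,0],[0,0,-0.6,-0.0001,0.0012,0,0],[0,0,-0.8,-0.0001,0.0016,0,0],[0,0,-1.0,-0.0002,0.002,0,0]],
])

```text
time: 13.12
eef_pos: [0.5989, 0.0004, 0.2038]
tcp_rot: [0.678, 0.735, -0.004, -0.006]
contact_force: [-7.9, 0.1, 4.8]
opening: 0.002
```

```bash
python3 - <<'E'
from h import *
prog()
E
```

```text
phi 0.38230682726702103 r 0.1080261867136757 0.1076521249209694 yaw 4.585001737319808 turned 0.4081452759008248 F tool [ 0.7755 -7.9695 -4.7272] 13.125 [0.5989 0.0004 0.2038]
```

move_arm([
  [[0,0,-0.1,0,0.0006,0,0],[0,0,-0.2,0,0.0011,0,0],[0,0,-0.3,-0.0001,0.0016,0,0],[0,0,-0.4,-0.0001,0.0021,0,0],[0,0,-0.5,-0.0001,0.0026,0,0]],
])

```text
time: 13.75
eef_pos: [0.6006, 0.0004, 0.2039]
tcp_rot: [0.675, 0.738, -0.005, -0.007]
contact_force: [-8.7, 1.1, 4.2]
opening: -0.007
```

```bash
python3 - <<'E'
from h import *
prog()
im=read_camera("wrist"); cv2.imwrite(f"pics/wrist6.png",cv2.resize(im[0:200,250:600,::-1],None,fx=2,fy=2,interpolation=cv2.INTER_CUBIC))
im=read_camera("scene"); cv2.imwrite(f"pics/scene6.png",cv2.resize(im[140:320,180:420,::-1],None,fx=3,fy=3,interpolation=cv2.INTER_CUBIC))
E
```

```text
phi 0.39787672190972445 r 0.10793227114259296 0.1076521249209694 yaw 5.121080531948032 turned 0.4175016159172098 F tool [ 1.8591 -8.6629 -4.0678] 13.75 [0.6006 0.0004 0.2039]
```

View pics/wrist6.png

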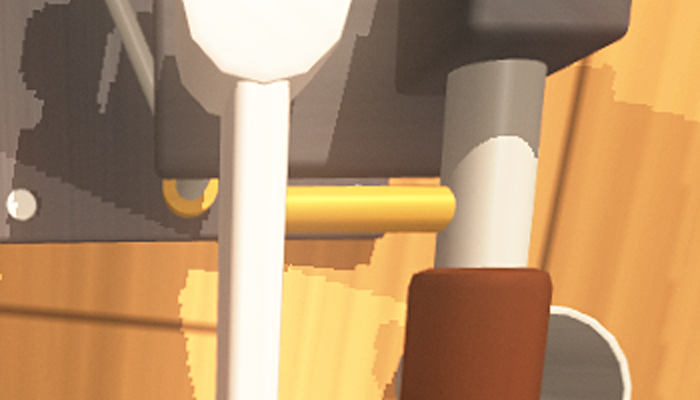

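View pics/scene6.png

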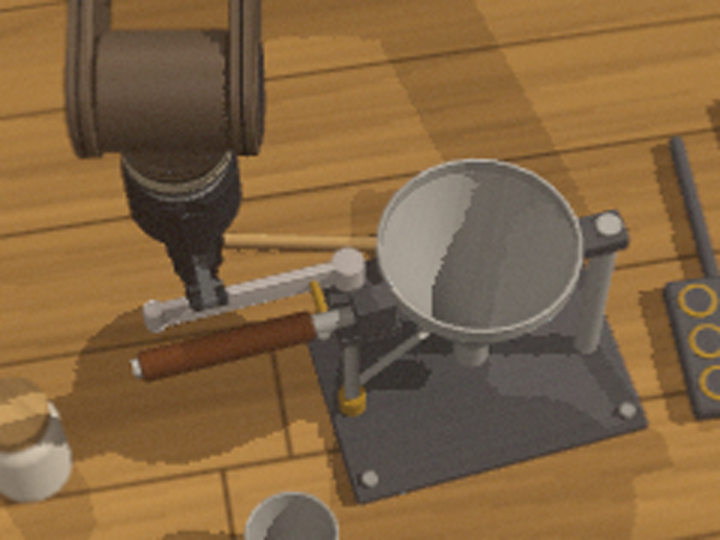

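move_arm([
  [[0,0,0,0,0.0006,0,0],[0,0,0,0,0.001,0,0],[0,0,0,0,0.0014,0,0],[0,0,0,0,0.0017,0,0],[0,0,0,0,0.002,0,0]],
])

```text
time: 14.48
eef_pos: [0.6012, 0.0004, 0.2039]
tcp_rot: [0.675, 0.738, -0.007, -0.009]
contact_force: [-9.6, 1.1, 5.5]
opening: -0.002
```

move_arm([
  [[0,0,0,0,0.0006,0,0],[0,0,0,0,0.001,0,0],[0,0,0,0,0.0013,0,0],[0,0,0,0,0.0015,0,0],[0,0,0,0,0.0018,0,0]],
])

```text
time: 15.1
eef_pos: [0.6011, 0.0004, 0.204]
tcp_rot: [0.674, 0.738, -0.009, -0.011]
contact_force: [-12.5, 0.4, 6.1]
opening: -0.001
```

```bash
python3 - <<'E'
from h import *
prog()
E
```

```text
phi 0.40263680773801636 r 0.10788156746160008 0.1076521249209694 yaw 5.198811302379958 turned 0.41885827379135876 F tool [  1.5864 -12.6086  -5.7741] 15.1 [0.6011 0.0004 0.204 ]
```

The pose has stalled at 0.40–0.42 rad and the force has risen from about 8.5 N to 12.5 N, so the lever is against its stop. I'll hold it with about the load's sag as offset, not pushing harder.

move_arm([
  [[0,0,0,0,0.0012,0,0],[0,0,0,0,0.0012,0,0],[0,0,0,0,0.0012,0,0],[0,0,0,0,0.0012,0,0],[0,0,0,0,0.0012,0,0]],
])

```text
time: 15.72
eef_pos: [0.6009, 0.0004, 0.204]
tcp_rot: [0.674, 0.739, -0.01, -0.012]
contact_force: [-10.6, 0.3, 5.0]
opening: 0.003
```

```bash
python3 - <<'E'
from h import *
prog()
s=get_state();R0=Ro.from_quat(s["tcp_rot"]).as_matrix();print("to upright",Ro.from_matrix(R0.T@yawR(np.radians(5.2))).as_rotvec(degrees=True))
im=read_camera("wrist"); cv2.imwrite(f"pics/wrist7.png",im[...,::-1])
E
```

```text
phi 0.4006638826935876 r 0.10792048814013655 0.1076521249209694 yaw 5.232676284011849 turned 0.41944932922196265 F tool [  1.2581 -10.6908  -4.7011] 15.725 [0.6009 0.0004 0.204 ]
to upright [-1.8384 -0.2382  0.0288]
```

View pics/wrist7.png

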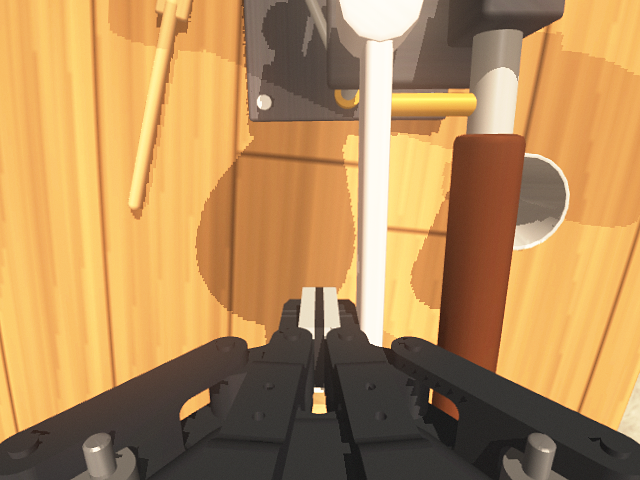

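move_arm([
  [[-0.2,0,0,0,0.0014,0,0],[-0.2,0,0,0,0.0014,0,0],[-0.2,0,0,0,0.0014,0,0],[-0.2,0,0,0,0.0014,0,0],[-0.2,0,0,0,0.0014,0,0]],
])

```text
time: 16.4
eef_pos: [0.6009, 0.0004, 0.2041]
tcp_rot: [0.674, 0.739, -0.011, -0.013]
contact_force: [-9.6, 1.0, 4.2]
opening: -0.001
```

move_arm([
  [[-0.2,0,0,0,0.0014,0,0],[-0.2,0,0,0,0.0014,0,0],[-0.2,0,0,0,0.0014,0,0],[-0.2,0,0,0,0.0014,0,0],[-0.2,0,0,0,0.0014,0,0]],
])

```text
time: 17.02
eef_pos: [0.6009, 0.0004, 0.2041]
tcp_rot: [0.674, 0.739, -0.011, -0.013]
contact_force: [-9.7, 1.6, 5.3]
opening: -0.003
```

```bash
python3 - <<'E'
from h import *
prog()
s=get_state();R0=Ro.from_quat(s["tcp_rot"]).as_matrix();print("to upright",Ro.from_matrix(R0.T@yawR(np.radians(5.2))).as_rotvec(degrees=True))
E
```

```text
phi 0.40020926424526787 r 0.10794334192408193 0.1076521249209694 yaw 5.300951067605459 turned 0.42064094899175775 F tool [ 2.4662 -9.722  -4.959 ] 17.025 [0.6009 0.0004 0.2041]
to upright [-1.9518 -0.2517  0.0966]
```

Held against the stop for over two seconds at about 10 N. Now I'll ease it back along the same arc.

move_arm([
  [[-0.1,0,0.1,0,0.0007,0,0],[-0.2,0,0.4,0.0001,-0.0002,0,0],[-0.3,0,0.8,0.0002,-0.0012,0,0],[-0.4,0,1.3,0.0004,-0.0022,0,0],[-0.5,0,1.8,0.0005,-0.0032,0,0]],
])

```text
time: 17.65
eef_pos: [0.5967, 0.0006, 0.204]
tcp_rot: [0.685, 0.728, -0.009, -0.011]
contact_force: [-7.3, 2.8, 3.4]
opening: -0.003
```

move_arm([
  [[-0.1,0,0.5,0.0001,-0.0006,0,0],[-0.2,0,1.0,0.0003,-0.0016,0,0],[-0.3,0,1.5,0.0004,-0.0026,0,0],[-0.4,0,2.1,0.0006,-0.0036,0,0],[-0.5,0,2.7,0.0008,-0.0046,0,0]],
])

```text
time: 18.27
eef_pos: [0.5914, 0.0013, 0.204]
tcp_rot: [0.702, 0.712, -0.007, -0.009]
contact_force: [-6.0, 1.1, 2.7]
opening: -0.001
```

move_arm([
  [[-0.1,0,0.5,0.0001,-0.0006,0,0],[-0.2,0,1.1,0.0003,-0.0016,0,0],[-0.3,0,1.7,0.0005,-0.0027,0,0],[-0.4,0,2.3,0.0007,-0.0038,0,0],[-0.5,0,2.9,0.0009,-0.0049,0,0]],
])

```text
time: 18.9
eef_pos: [0.5859, 0.0023, 0.2038]
tcp_rot: [0.72, 0.694, -0.004, -0.006]
contact_force: [-5.5, 2.0, 2.8]
opening: -0.0
```

```bash
python3 - <<'E'
from h import *
prog()
s=get_state();R0=Ro.from_quat(s["tcp_rot"]).as_matrix();print("z axis",R0.T@[0,0,-1])
im=read_camera("wrist"); cv2.imwrite(f"pics/wrist8.png",im[...,::-1])
E
```

```text
phi 0.2604749236295212 r 0.1081556988317763 0.1076521249209694 yaw -2.0916401702127208 turned 0.29161589163774737 F tool [ 1.7848 -5.5599 -2.6943] 18.9 [0.5859 0.0023 0.2038]
z axis [-0.0027  0.0148  0.9999]
```

View pics/wrist8.png

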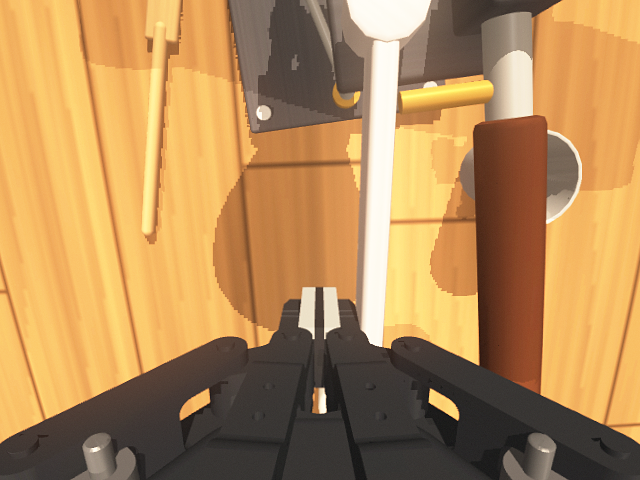

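Wrist view: the blade (column 375) still bears on the finger and the force is falling with the spring. I'll keep easing back.

move_arm([
  [[-0.1,0,0.6,0.0001,-0.0006,0,0],[-0.2,0,1.3,0.0003,-0.0016,0,0],[-0.3,0,2.0,0.0005,-0.0027,0,0],[-0.4,0,2.6,0.0007,-0.0038,0,0],[-0.5,0,3.3,0.0009,-0.0049,0,0]],
])

```text
time: 19.58
eef_pos: [0.5806, 0.0037, 0.2038]
tcp_rot: [0.74, 0.673, -0.001, -0.003]
contact_force: [-4.9, 2.2, 2.7]
opening: 0.002
```

move_arm([
  [[-0.1,0,0.6,0.0001,-0.0006,0,0],[-0.2,0,1.3,0.0003,-0.0016,0,0],[-0.3,0,2.0,0.0005,-0.0027,0,0],[-0.4,0,2.6,0.0007,-0.0038,0,0],[-0.5,0,3.3,0.0009,-0.0049,0,0]],
])

```text
time: 20.2
eef_pos: [0.5757, 0.0054, 0.2037]
tcp_rot: [0.759, 0.651, 0.001, -0.001]
contact_force: [-4.7, 1.9, 1.8]
opening: 0.0
```

move_arm([
  [[-0.1,0,0.6,0.0001,-0.0006,0,0],[-0.2,0,1.3,0.0003,-0.0016,0,0],[-0.2,0,2.0,0.0005,-0.0027,0,0],[-0.2,0,2.6,0.0007,-0.0038,0,0],[-0.3,0,3.3,0.0009,-0.0049,0,0]],
])

```text
time: 20.82
eef_pos: [0.571, 0.0072, 0.2036]
tcp_rot: [0.777, 0.629, 0.003, 0.001]
contact_force: [-3.5, 2.4, 1.3]
opening: -0.0
```

```bash
python3 - <<'E'
from h import *
prog()
s=get_state();R0=Ro.from_quat(s["tcp_rot"]).as_matrix();print("z axis",R0.T@[0,0,-1])
E
```

```text
phi 0.11476891427765519 r 0.10769886623750227 0.1076521249209694 yaw -12.046437581460006 turned 0.11787190044247423 F tool [ 1.6483 -3.9653 -1.292 ] 20.825 [0.571  0.0072 0.2036]
z axis [-0.0038 -0.0061  1.    ]
```

Tracking well; about 0.115 rad remains. I'll slow down for the end.

move_arm([
  [[0.1,0,0.6,0.0001,-0.0006,0,0],[0.1,0,1.2,0.0003,-0.0015,0,0],[0.1,0,1.8,0.0005,-0.0024,0,0],[0.2,0,2.3,0.0006,-0.0033,0,0],[0.2,0,2.8,0.0008,-0.0043,0,0]],
])

```text
time: 21.45
eef_pos: [0.567, 0.009, 0.2036]
tcp_rot: [0.793, 0.61, 0.002, -0.0]
contact_force: [-3.8, 1.9, 1.7]
opening: 0.003
```

move_arm([
  [[0,0,0.5,0.0001,-0.0005,0,0],[0,0,0.9,0.0002,-0.0012,0,0],[0,0,1.3,0.0004,-0.0019,0,0],[0,0,1.7,0.0005,-0.0026,0,0],[0,0,2.1,0.0006,-0.0033,0,0]],
])

```text
time: 22.08
eef_pos: [0.564, 0.0104, 0.2036]
tcp_rot: [0.804, 0.595, 0.003, -0.0]
contact_force: [-3.2, 2.3, 2.2]
opening: -0.0
```

```bash
python3 - <<'E'
from h import *
prog()
im=read_camera("wrist"); cv2.imwrite(f"pics/wrist9.png",im[...,::-1])
E
```

```text
phi 0.0432844175835229 r 0.10748401699687749 0.1076521249209694 yaw -17.010754443918966 turned 0.03122822608029091 F tool [ 1.2476 -3.683  -2.1972] 22.075 [0.564  0.0104 0.2036]
```

View pics/wrist9.png

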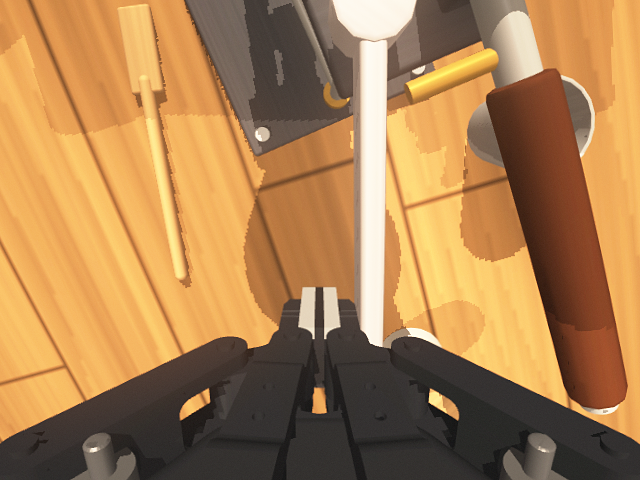

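The lever (column 370) is still against the finger, about 0.03–0.04 rad from rest. I'll take small steps until the force drops out.

move_arm([
  [[0,0,0.3,0.0001,-0.0003,0,0],[0,0,0.6,0.0002,-0.0008,0,0],[0,0,0.9,0.0002,-0.0013,0,0],[0,0,1.1,0.0003,-0.0018,0,0],[0,0,1.3,0.0004,-0.0023,0,0]],
])

```text
time: 22.75
eef_pos: [0.5618, 0.0114, 0.2036]
tcp_rot: [0.811, 0.585, 0.002, -0.0]
contact_force: [-4.2, 1.5, 2.7]
opening: -0.002
```

move_arm([
  [[0,0,0.1,0,-0.0003,0,0],[0,0,0.2,0,-0.0007,0,0],[0,0,0.3,0,-0.0011,0,0],[0,0,0.4,0,-0.0015,0,0],[0,0,0.5,0,-0.0019,0,0]],
])

```text
time: 23.38
eef_pos: [0.5601, 0.0122, 0.2036]
tcp_rot: [0.813, 0.582, 0.003, -0.0]
contact_force: [-2.0, 2.7, 1.9]
opening: 0.001
```

move_arm([
  [[0,0,0,0,-0.0003,0,0],[0,0,0,0,-0.0007,0,0],[0,0,0,0,-0.0011,0,0],[0,0,0,0,-0.0015,0,0],[0,0,0,0,-0.0019,0,0]],
])

```text
time: 24.0
eef_pos: [0.5587, 0.0122, 0.2036]
tcp_rot: [0.813, 0.582, 0.003, 0.001]
contact_force: [-0.7, -0.2, -0.6]
opening: -0.004
```

move_arm([
  [[0,0,0,0,-0.0003,0,0],[0,0,0,0,-0.0007,0,0],[0,0,0,0,-0.0011,0,0],[0,0,0,0,-0.0015,0,0],[0,0,0,0,-0.0019,0,0]],
])

```text
time: 24.62
eef_pos: [0.5569, 0.0128, 0.2036]
tcp_rot: [0.813, 0.582, 0.003, 0.001]
contact_force: [0.3, 0.4, -0.4]
opening: -0.004
```

```bash
python3 - <<'E'
from h import *
prog()
im=read_camera("wrist"); cv2.imwrite(f"pics/wrist10.png",im[...,::-1])
E
```

```text
phi -0.02488702058977712 r 0.10850004301407841 0.1076521249209694 yaw -18.839511132163192 turned -0.0006895993474383411 F tool [0.4885 0.1343 0.4357] 24.625 [0.5569 0.0128 0.2036]
```

View pics/wrist10.png

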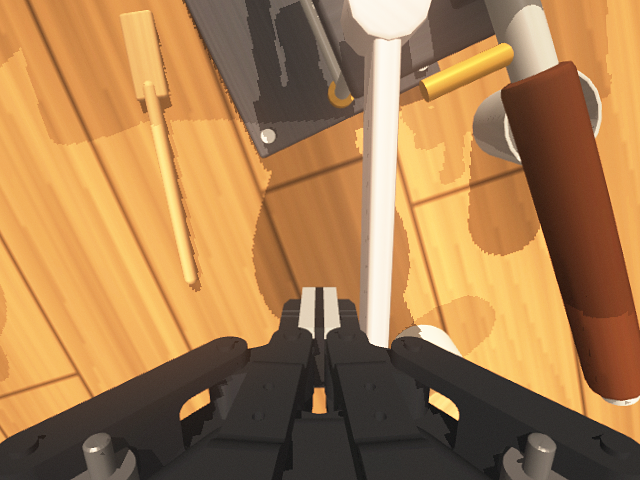

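The contact force is gone and a small gap shows between finger and lever (about column 362). I'll back away and lift.

move_arm([
  [[0,0,0,0,-0.006,0,0],[0,0,0,0,-0.016,0,0],[0,0,0,0,-0.028,0,0],[0,0,0,0,-0.04,-0.002,0],[0,0,0,0,-0.045,-0.012,0]],
])

```text
time: 25.3
eef_pos: [0.5129, 0.0278, 0.2151]
tcp_rot: [0.813, 0.582, 0.002, 0.0]
contact_force: [0.2, 0.0, -0.8]
opening: -0.002
```

move_arm([
  [[0,0,0,0,-0.004,-0.025,0],[0,0,0,0,-0.008,-0.05,0],[0,0,0,0,-0.01,-0.075,0],[0,0,0,0,-0.01,-0.09,0],[0,0,0,0,-0.01,-0.1,0]],
])

```text
time: 25.92
eef_pos: [0.5031, 0.0308, 0.3162]
tcp_rot: [0.813, 0.582, 0.003, 0.001]
contact_force: [0.4, -0.2, 0.3]
opening: 0.001
```

```bash
python3 - <<'E'
from h import *
for n in ("scene","top","wrist"):
    im=read_camera(n); cv2.imwrite(f"pics/{n}11.png",im[...,::-1])
s=get_state();print(s["eef_pos"],s["contact_force"],s["time"],abs(s["dq"]).max())
a=cv2.imread("pics/scene0.png");b=cv2.imread("pics/scene11.png")
cv2.imwrite("pics/cmp.png",np.hstack([cv2.resize(x[180:350,160:460],None,fx=1.33,fy=1.33) for x in(a,b)]))
w1=cv2.imread("pics/wrist1.png")
E
```

```text
[0.503  0.0308 0.3151] [0.8495 0.0597 0.167 ] 26.075 0.021601032214319523
```

View pics/cmp.png

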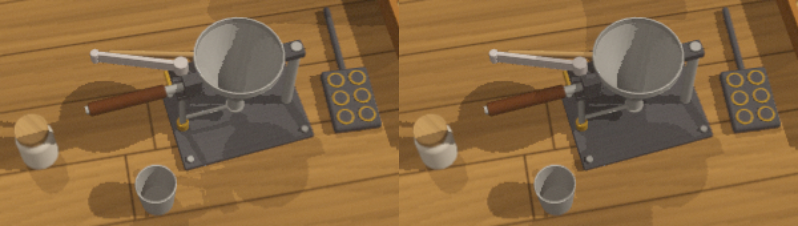

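View pics/wrist11.png

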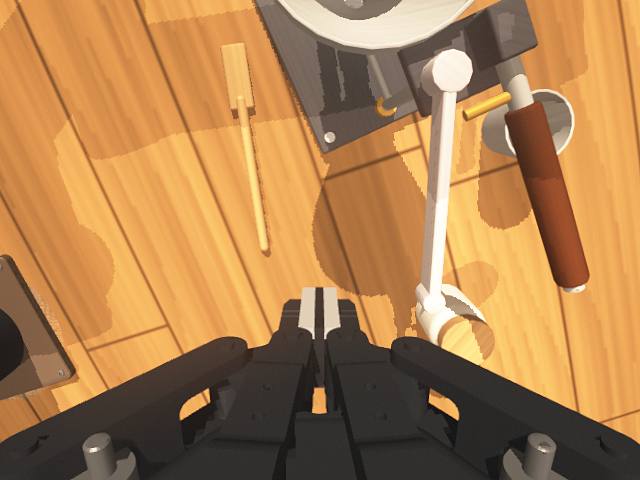

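The before and after scene crops match: the lever is back at rest, and the cup, jar, paddle and mould haven't moved. The gripper is clear, so I'll hand the job in.

```bash
python3 -c "
from plant import *
print(ticket.sign_off())"
```

```text
the job is handed in; nothing more can be done
None
```

The lever was pressed in to its stop, held, eased back to rest and released. The job was handed in at about 26 s of the 45 s allowed.

- **Press:** I used the back of the closed fingers at about 108 mm from the pivot, starting slowly and turning the tool with the lever. The force rose from about 3.7 N at first contact to about 8.7 N just short of the stop. The arm then stopped advancing and the force reached 12.5 N. In the wrist picture the lever lay parallel to the bar, against the brass screw and clear of the sleeve.
- **Hold:** I held it there for about 2 s at 10 to 12 N, somewhat longer than the second asked.
- **Return:** I eased it back over about 6 s with contact force at every check. The force faded to zero where contact had first been made. I then backed off and lifted to 0.315 m.

**Last checks:**
- The contact force was about zero, within noise.
- The before and after scene pictures match. The lever is at rest, and the cup, jar, paddle and mould look unmoved.
- The fingers never came near the bar in the wrist pictures.

**Disagreements:**
- The turn worked out from the arm's path read 0.40 rad at the stop, against 0.42 from the tool's turn. The two cameras also differed by 4 to 8 mm on the lever's position, so I took the stop from the force and the stall.
- The tool tilted by up to 2° under load, and I straightened it on the way back.

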